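# Hang a loaded mug carrier on the curing oven's feed rail

### The job

Load the feed rail: take the carrier that holds a mug by the upright tab on its top, lift its hook over the rail's front lip, and lower it gently, without dropping it, until the hook is fully seated in the channel behind the lip, hanging upright, square to the rail and about at its middle. Keep the mug upright on the way, let go of the carrier, and leave the empty carrier standing where it is.

Things in the scene. Friction and masses are not known exactly. Their poses are not given: they have to be found in the camera images.
- carrier_grip (a point): Centre of the upright tab on top of the LOADED carrier: a bare aluminium C, 245 mm tall, 0.5-0.8 kg, standing on a 92 mm square tray with a white mug clamped on it. Tab 34 mm (x) by 14 mm thick (y) by 48 mm tall; this point is 24 mm below its top, 220 mm above the tray's underside, 63 mm above the hook tip; balanced under the tab. z up; x points out of the C's open mouth; y across the tab.
- hook_tip (a point): Tip of the loaded carrier's hook: a tongue 10 mm thick (x), 40 mm wide (y), pointing 30 mm down from the C's top arm, straight below the tab. The C's spine, 30 mm wide, is at x = -46 to -52 mm. The mug's top is 59 mm below this tip; tray and mug reach x = +52 mm, the mug's handle +77 mm. Axes as for the tab.
- empty_grip (a point): The same tab centre on the EMPTY carrier: same shape and size, no mug. A bystander; it must stay where it stands. One carrier stands on the robot's left, one on its right, either way round.
- rail_seat (a point): Middle of the channel floor of the fixed steel rail, 188 mm above the table: the seated hook tip rests here, C mouth along x, tab centre 63 mm above. x across the rail, away from the robot; y along it (290 mm). Channel 34 mm wide; lips on both sides rise 18 mm above the floor, front one at -x. Floor 8 mm thick, free below, so the mug passes under it if the hook tip is 18 to 51 mm above the floor.
Not all that is in view belongs to the job. Leave any blue or green look-alike of the part that bears carrier_grip alone.

How it is judged:
By the outcome, as a careful person would: the job done as asked, in the order asked, and still so for the second after the job is handed in, with the robot touching nothing.
It also fails if it takes over 43 s, if anything falls off the work surface, if the arm or the gripper's body presses on something with over 40 N, if the wrist force passes 120 N, or if a joint passes its speed limit or range.

### The arm

A 7-joint arm with a two-finger parallel gripper is mounted at the origin on the work surface. World frame = base frame: x ahead of the robot, y to its left, z up, the work surface at z = 0. Lengths are in m, angles in rad, forces in N, time in s.
With the tool pointing down it reaches from about 0.425 to 0.875 m from the base axis. Payload 4.7 kg.
Tool frame: the origin (TCP) lies midway between the tips of the shut fingers; the grasp point (between the pads) lies ctrl.grasp_offset behind it (ctrl.grasp_offset is the distance from the TCP to the grasp point, in m); z points along the fingers, y is the line along which they close (so a half turn about z gives the same grasp; the last joint's range is limited). The gripper opens to 87 mm and grips with 3 to 60 N. Pads are 19 mm wide; open, the fingers measure 117 mm over their backs; the gripper's body (75 mm by 190 mm) begins 51 mm behind the grasp point.
Start: joints at [-1.245, 0.321, -0.07, 1.45, 0.023, 1.371, -0.057], TCP at [0.199, 0.619, 0.189] pointing down, gripper open.
Joint ranges: [-2.86, 2.86], [-0.3, 2.09], [-1.38, 1.24], [0.06, 2.45], [-1.56, 4.7], [0.09, 2.05], [-2.69, 2.69]. Speed limits (rad/s): [2.57, 2.57, 3.14, 3.14, 3.14, 3.14, 3.14].

### API

Orientations are given as a rotation vector (axis times angle).
In Python, from bench import ctrl gives the robot as it stands. The module is installed in compiled form; this text tells all that it offers.
- The arm moves only by the tool jog_arm, never from a script. Its argument "moves" is one flat list of numbers, 7 for each row, row after row: the shift along the tool's x, y, z in units of 30 cm (1.0 is 30 cm), then the turn, a rotation vector about the tool's x, y, z in units of 60 degrees (1.0 is 60 degrees), then the gripper's target within -1 to 1 (fully open at 1, half-way at 0, shut at -1). In form: [x, y, z, wx, wy, wz, fingers, x, y, z, wx, wy, wz, fingers, ...]. A call has exactly 8 rows; each row is the pose to reach, as a shift and turn from the pose commanded when the call began, along the tool's axes at that moment; what a row does not reach only later rows make up. A row lasts 1/8 s, in which the tool goes at most 62.5 mm and 10.7 degrees, less where a joint would pass 70% of its speed; a pose out of reach is approached as far as the arm can. A call with a number of a shift or a turn outside -1 to 1 is refused whole. A call with a gripper value outside its range is refused whole. The fingers move at their own pace and stop on an object; "newtons" is the grip in N (left out, the last holds). Time passes only in rows, so rows that repeat a pose let the fingers close, or fill a call up. It gives the time, the measured TCP pose, the force, the opening and the grip force at its end, in the units of the state.
- ctrl.get_state(): the state, without advancing time (a new reading comes with each control period).
- ctrl.get_image(name): name is "scene" or "top" or "wrist"; returns a dict with "pixels" (400x640x3 uint8, red, green, blue), "fx", "fy", "cx", "cy" (pixels), "xyz" and "rotation" of the camera in the world; the wrist camera has in their place "tool_from_camera" (4x4, takes a point from camera to tool coordinates, whose origin is the TCP and whose axes are the flange's). Camera axes: x right, y up, looking along -z (the intrinsics and any distortion apply to the point x, -y, -z); pixel columns grow to the right and rows downward; lengths in m; the calibration is good to about 2 mm. A picture is of the moment at which its call begins: read the wrist's pose just before it. There is no depth.
- ctrl.close_job(): hands the job in; it is judged then, once.
The state is a dict: "time": time; "joint_positions": joint angles; "qd": joint speeds; "joint_torque": joint torques, N m; "position": TCP position; "tool_rot": TCP orientation; "ft_force": force on the tool from outside, world axes, zero at the start; "torque": the same for the moment, N m; "grip_width": opening from 0.0 (shut) to 1.0 (fully open); "grip_force": force on a finger pad.
Only numpy, scipy, OpenCV 4.12 (cv2) and the standard library are available. Lean on these libraries where they do the work, as an engineer would, in place of code of your own. Each camera call takes 0.05 s, during which the arm holds its last target. There are 200 camera calls.

## Working session

There is one attempt and no reset: what is moved stays moved. The work goes in short steps, Python scripts to look and compute and a tool call to move; the robot and the scene stay as the last step left them, time stands still between calls to the robot, and variables do not carry over. Pictures are saved under pics/ and viewed, at most 12 in all, crops included, and the job is handed in when it is done.

Besides the shell and the picture viewer there is one more tool, called after "Request:" as a command line: name --argument value ..., lists and objects as JSON in quotes. jog_arm: Moves the arm, as the interface text tells. Its arguments: {"type":"object","properties":{"moves":{"type":"array"},"newtons":{"type":"number"}},"required":["moves"]}

```bash
mkdir -p pics; cat > h.py <<'E'
import numpy as np, cv2
from scipy.spatial.transform import Rotation as R
from bench import ctrl
def ray(im,u,v):
    d=np.array([(u-im["cx"])/im["fx"],-(v-im["cy"])/im["fy"],-1.0])
    Rm=np.array(im["rotation"]); Rm=Rm if Rm.shape==(3,3) else R.from_rotvec(Rm).as_matrix()
    d=Rm@d; return np.array(im["xyz"]),d/np.linalg.norm(d)
def onz(im,u,v,z):
    o,d=ray(im,u,v); return o+d*(z-o[2])/d[2]
def proj(im,p):
    Rm=np.array(im["rotation"]); Rm=Rm if Rm.shape==(3,3) else R.from_rotvec(Rm).as_matrix()
    c=Rm.T@(np.array(p)-im["xyz"]); return im["cx"]-im["fx"]*c[0]/c[2], im["cy"]+im["fy"]*c[1]/c[2]
E
python3 - <<'E'
from h import *
s=ctrl.get_state(); print({k:np.round(v,3) for k,v in s.items()}, ctrl.grasp_offset)
import pickle
d={}
for n in("scene","top"):
    im=ctrl.get_image(n); d[n]=im; print({k:v for k,v in im.items() if k!="pixels"})
    cv2.imwrite(f"pics/{n}0.png",im["pixels"][...,::-1])
pickle.dump(d,open("im0.pkl","wb"))
E
```

```text
{'time': np.float64(0.0), 'joint_positions': array([-1.245,  0.322, -0.07 ,  1.452,  0.023,  1.371, -0.057]), 'qd': array([ 0.001, -0.001,  0.001,  0.   , -0.   , -0.001, -0.   ]), 'joint_torque': array([-0.0000e+00, -4.9128e+01, -4.0400e-01, -3.1254e+01, -6.4000e-02,
        4.4000e-02,  0.0000e+00]), 'position': array([0.199, 0.618, 0.187]), 'tool_rot': array([-4.880e-01, -3.103e+00,  3.000e-03]), 'ft_force': array([ 0.019, -0.021,  0.055]), 'torque': array([-0.039,  0.013, -0.012]), 'grip_force': np.float64(0.0), 'grip_width': np.float64(0.996)} 0.0187
{'fx': 368.4423770554365, 'fy': 368.4423770554365, 'cx': 319.11067374327087, 'cy': 200.72552051953022, 'xyz': array([1.09625581, 0.02675672, 0.98892581]), 'rotation': array([0.51703378, 0.55648923, 1.52626623])}
{'fx': 393.06982230355896, 'fy': 393.06982230355896, 'cx': 325.9151769437281, 'cy': 197.7982338155408, 'xyz': array([ 0.31596744, -0.03662826,  1.12246127]), 'rotation': array([ 0.09480496, -0.10598026, -1.56649426])}
```

View pics/scene0.png

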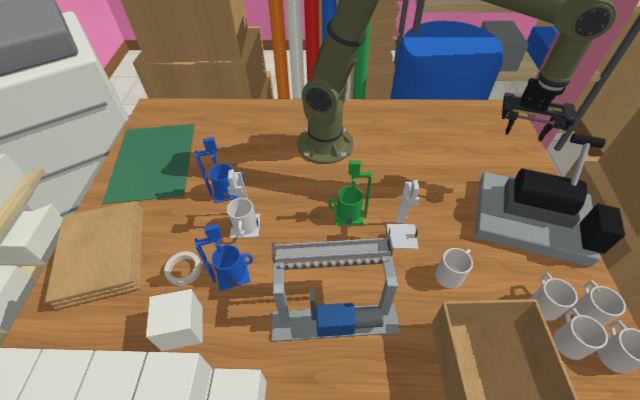

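View pics/top0.png

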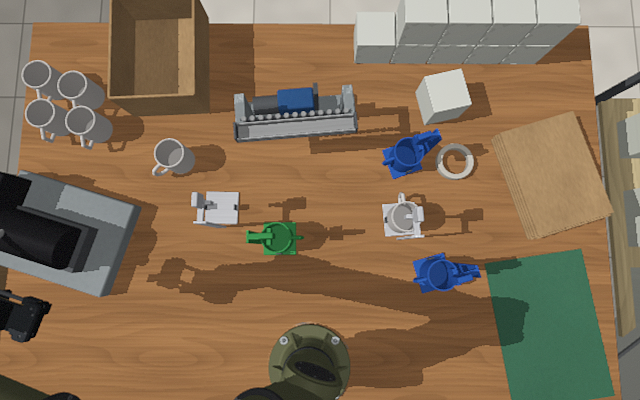

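The loaded carrier candidates are the blue ones (top 408,156 and 440,272), the green one (top 272,237), the empty white one (top 215,208; scene 407,212) and the aluminium one with a white mug (top 404,216; scene 240,205). The last fits because it is bare metal, holds a mug, and the other bare one is empty. I'll confirm it in one enlarged crop.

```bash
python3 - <<'E'
from h import *; import pickle
d=pickle.load(open("im0.pkl","rb"))
a=d["top"]["pixels"][175:250,360:450]; b=d["scene"]["pixels"][160:245,190:290]; c=d["top"]["pixels"][75:145,225:365]; e=d["scene"]["pixels"][225:300,260:405]
r=lambda x,w,h:cv2.resize(x,(w,h),interpolation=cv2.INTER_CUBIC)
o=np.vstack([np.hstack([r(a,360,300),r(b,353,300)]),np.hstack([r(c,420,210),r(e,293,151).copy() if 0 else r(e,293,210)])])
cv2.imwrite("pics/crop1.png",o[...,::-1]); print(o.shape)
E
```

```text
(510, 713, 3)
```

View pics/crop1.png

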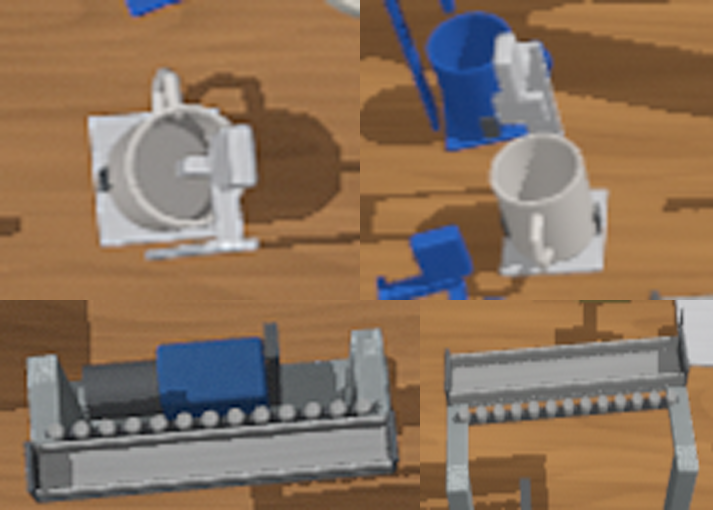

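The crop confirms it: aluminium C with white mug, tab at about top px (420,214) and scene px (232,178), handle and mouth pointing away from the robot; the rail is at top px (238–357,105–142). Now a coarse triangulation.

```bash
python3 - <<'E'
from h import *; import pickle
d=pickle.load(open("im0.pkl","rb")); T,S=d["top"],d["scene"]
def tri(a,b):
    o1,d1=ray(T,*a);o2,d2=ray(S,*b);A=np.stack([d1,-d2],1);t=np.linalg.lstsq(A,o2-o1,rcond=None)[0];p,q=o1+d1*t[0],o2+d2*t[1];return (p+q)/2,np.linalg.norm(p-q)
print("tab",tri((420.5,214),(231.6,175)))
print("tab on z.244",onz(T,420.5,214,.244),onz(S,231.6,172,.244))
print("tray edge",[onz(T,360+u/4,175+v/4,.006)[:2] for u,v in((88,117),(100,245),(150,112))])
print("rail top cam inner floor z.188",[onz(T,225+u/3,75+v/3,.188)[:2] for u,v in((38,188),(72,187),(72,155),(390,125),(385,158))])
k=145/293;m=75/210
print("rail scene",[onz(S,260+(u-420)*k,225+(v-300)*m,.206)[:2] for u,v in((447,355),(682,338),(452,403),(688,378))])
print("rail top lips",[onz(T,225+u/3,75+v/3,.206)[:2] for u,v in((30,147),(395,120),(38,190),(395,165))])
E
```

```text
tab (array([ 0.3931372 , -0.2546585 ,  0.23567649]), np.float64(0.005185430051978621))
tab on z.244 [ 0.39276199 -0.25524132  0.244     ] [ 0.38974656 -0.25091849  0.244     ]
tray edge [array([ 0.44130833, -0.20495367]), array([ 0.350169  , -0.21193318]), array([ 0.44501139, -0.24943349])]
rail top cam inner floor z.188 [array([0.58358986, 0.17244375]), array([0.58452568, 0.14484083]), array([0.61140876, 0.14555113]), array([ 0.63782626, -0.11455228]), array([ 0.60984479, -0.11023704])]
rail scene [array([ 0.60225593, -0.11472228]), array([0.57858024, 0.17720478]), array([ 0.65084453, -0.10344696]), array([0.62018197, 0.18065354])]
rail top lips [array([0.61220935, 0.17583567]), array([ 0.63581605, -0.11711615]), array([0.57679393, 0.16836714]), array([ 0.59842213, -0.11679904])]
```

```bash
cat >> h.py <<'E'
def units(tcp,yaw,s=None):
    "shift/turn units to reach world TCP with tool y at yaw deg, tool down"
    s=s or ctrl.get_state(); R0=R.from_rotvec(s["tool_rot"]); y=np.radians(yaw)
    yt=np.array([np.cos(y),np.sin(y),0]); zt=np.array([0,0,-1.]); Rt=R.from_matrix(np.stack([np.cross(yt,zt),yt,zt],1))
    return np.round(R0.inv().apply(np.array(tcp)-s["position"])/.3,3), np.round((R0.inv()*Rt).as_rotvec()/np.radians(60),3)
E
python3 - <<'E'
from h import *; import pickle
d=pickle.load(open("im0.pkl","rb")); T=d["top"]
print("green tray",[onz(T,u,v,.0)[:2] for u,v in((255,222),(297,222),(297,255))], "green tab",onz(T,252,237,.24))
print(units([.199,.618,.42],72),units([.43,.42,.42],20),units([.30,.60,.42],50))
E
```

```text
green tray [array([0.39019397, 0.1576932 ]), array([0.39043136, 0.03793314]), array([0.29718427, 0.03691877])] green tab [0.34082231 0.12201159 0.24      ]
(array([ 0.001, -0.002, -0.775]), array([-0.002,  0.   ,  0.002])) (array([-0.935, -0.394, -0.774]), array([-0.001,  0.001,  0.869])) (array([-0.338,  0.044, -0.775]), array([-0.002,  0.   ,  0.369]))
```

Request:
jog_arm --moves '[0,0,-0.6,0,0,0,1,0,0,-0.775,0,0,0.1,1,-0.1,0.0,-0.775,0,0,0.2,1,-0.3,0,-0.775,0,0,0.35,1,-0.5,-0.05,-0.775,0,0,0.5,1,-0.7,-0.15,-0.775,0,0,0.65,1,-0.85,-0.3,-0.775,0,0,0.8,1,-0.935,-0.394,-0.775,0,0,0.87,1]'

```text
time: 1.1
position: [0.4315, 0.4181, 0.4201]
tool_rot: [1.808, 2.569, -0.002]
ft_force: [0.1, -0.6, -0.3]
grip_width: 0.998
grip_force: 0.0
```

```bash
python3 - <<'E'
from h import *
s=ctrl.get_state(); print(s["time"],s["position"],s["joint_positions"].round(2))
print(units([.53,.2,.42],-10),units([.55,.15,.42],-20))
E
```

```text
1.1 [0.43151899 0.41814188 0.42009829] [-0.96  0.22  0.2   1.13 -0.04  1.8  -0.44]
(array([-0.795,  0.064,  0.001]), array([-0.001,  0.001,  0.495])) (array([-0.975,  0.07 ,  0.001]), array([-0.001,  0.001,  0.662]))
```

Request:
jog_arm --moves '[-0.12,0.01,0,0,0,0.1,1,-0.3,0.02,0,0,0,0.2,1,-0.5,0.04,0,0,0,0.35,1,-0.7,0.05,0,0,0,0.5,1,-0.9,0.07,0,0,0,0.62,1,-0.975,0.07,0,0,0,0.66,1,-0.975,0.07,0,0,0,0.66,1,-0.975,0.07,0,0,0,0.66,1]'

```text
time: 2.1
position: [0.5488, 0.155, 0.4207]
tool_rot: [-2.563, -1.814, 0.0]
ft_force: [0.1, 0.0, 0.0]
grip_width: 0.998
grip_force: 0.0
```

```bash
python3 - <<'E'
from h import *
s=ctrl.get_state(); print(s["time"],s["position"],s["joint_positions"].round(2))
print(units([.50,-.1,.42],-50),units([.41,-.25,.40],-86),units([.49,-.12,.42],-70))
E
```

```text
2.1 [0.54884435 0.15498021 0.42069635] [-0.69  0.15  0.44  1.22 -0.07  1.79 -0.61]
(array([-0.856,  0.129,  0.002]), array([-0.001, -0.   ,  0.51 ])) (array([-1.427,  0.012,  0.068]), array([-1.00e-03,  0.00e+00,  1.11e+00])) (array([-0.93 ,  0.12 ,  0.002]), array([-0.001, -0.   ,  0.843]))
```

Request:
jog_arm --moves '[-0.15,0.02,0,0,0,0.12,1,-0.35,0.05,0,0,0,0.28,1,-0.55,0.08,0,0,0,0.45,1,-0.75,0.1,0,0,0,0.6,1,-0.93,0.12,0,0,0,0.75,1,-0.93,0.12,0,0,0,0.843,1,-0.93,0.12,0,0,0,0.843,1,-0.93,0.12,0,0,0,0.843,1]'

```text
time: 3.1
position: [0.4902, -0.1201, 0.4208]
tool_rot: [-3.093, -0.549, 0.001]
ft_force: [0.5, -0.0, -0.4]
grip_width: 0.999
grip_force: 0.0
```

```bash
python3 - <<'E'
from h import *
s=ctrl.get_state(); print(s["time"],s["position"],s["joint_positions"].round(2))
print(units([.39,-.25,.40],-86))
E
```

```text
3.1 [ 0.49022777 -0.12012961  0.42082597] [-0.48 -0.02  0.66  1.38  0.01  1.78 -1.04]
(array([-0.463,  0.292,  0.069]), array([-0.   ,  0.   ,  0.269]))
```

Request:
jog_arm --moves '[-0.1,0.06,0,0,0,0.05,1,-0.22,0.14,0.03,0,0,0.12,1,-0.35,0.22,0.05,0,0,0.2,1,-0.463,0.292,0.069,0,0,0.27,1,-0.463,0.292,0.069,0,0,0.27,1,-0.463,0.292,0.069,0,0,0.27,1,-0.463,0.292,0.069,0,0,0.27,1,-0.463,0.292,0.069,0,0,0.27,1]'

```text
time: 4.1
position: [0.3892, -0.2511, 0.4002]
tool_rot: [3.14, 0.101, -0.001]
ft_force: [-0.4, -0.4, -0.6]
grip_width: 1.0
grip_force: 0.0
```

```bash
cat >> h.py <<'E'
def wrist():
    s=ctrl.get_state(); im=ctrl.get_image("wrist"); M=np.eye(4); M[:3,:3]=R.from_rotvec(s["tool_rot"]).as_matrix(); M[:3,3]=s["position"]
    M=M@np.array(im["tool_from_camera"]); im["xyz"]=M[:3,3]; im["rotation"]=M[:3,:3]; return s,im
E
python3 - <<'E'
from h import *; import pickle
s,im=wrist(); print(s["time"],s["position"],s["joint_positions"].round(2)); pickle.dump(im,open("w1.pkl","wb"))
cv2.imwrite("pics/w1.png",im["pixels"][...,::-1]); print({k:v for k,v in im.items() if k!="pixels"}, proj(im,[.392,-.252,.244]))
E
```

```text
4.1 [ 0.38922581 -0.25107325  0.40022666] [-0.36 -0.18  0.75  1.51  0.12  1.76 -1.11]
{'fx': 347.42719891251136, 'fy': 347.42719891251136, 'cx': 319.0431670256916, 'cy': 200.89384331557943, 'tool_from_camera': array([[-5.39850743e-04,  9.65309110e-01,  2.61109231e-01,
         7.08810104e-02],
       [ 9.99999759e-01,  6.35179772e-04, -2.80703239e-04,
        -7.53768496e-05],
       [-4.36816695e-04,  2.61109016e-01, -9.65309220e-01,
        -1.95206681e-01],
       [ 0.00000000e+00,  0.00000000e+00,  0.00000000e+00,
         1.00000000e+00]]), 'xyz': array([ 0.46006456, -0.24637176,  0.59539208]), 'rotation': array([[ 6.35584194e-02,  9.63219772e-01,  2.61090019e-01],
       [-9.97977778e-01,  6.11281955e-02,  1.74269533e-02],
       [ 8.26024258e-04, -2.61669666e-01,  9.65157139e-01]])} (np.float64(320.016814530477), np.float64(175.54996563513805))
```

View pics/w1.png

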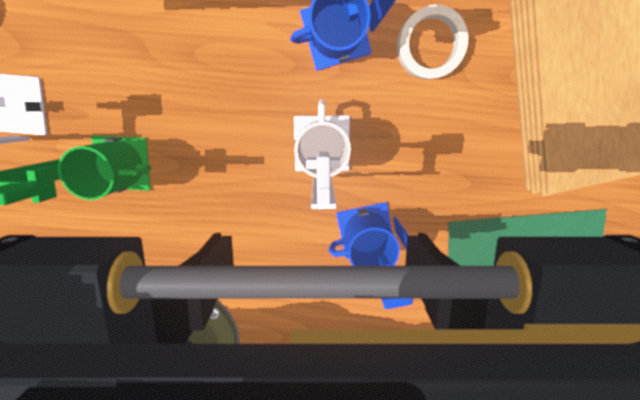

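```bash
python3 - <<'E'
from h import *; import pickle
im=pickle.load(open("w1.pkl","rb")); c=im["pixels"][95:215,280:370]
cv2.imwrite("pics/w1c.png",cv2.resize(c,None,fx=5,fy=5,interpolation=cv2.INTER_CUBIC)[...,::-1])
E
```

```text
(no output)
```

View pics/w1c.png

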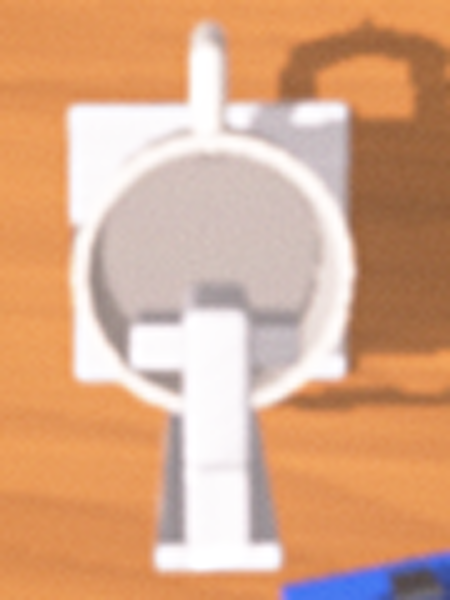

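```bash
python3 - <<'E'
from h import *; import pickle
im=pickle.load(open("w1.pkl","rb")); f=lambda u,v,z:onz(im,280+u/5,95+v/5,z)
a,b,c,e=[f(u,v,.006) for u,v in((68,105),(350,105),(78,380),(346,378))]; m1,m2=(a+b)/2,(c+e)/2
print("tray",a,b,c,e,"yaws",[np.degrees(np.arctan2(*(p-q)[[1,0]])) for p,q in((m1,m2),(a,c),(b,e))], np.degrees(np.arctan2(-(a-b)[0],(a-b)[1])),"centre",(m1+m2)/2)
t=f(217,388,.244); print("tab",t,"edges",f(187,390,.244),f(247,390,.244),f(217,308,.244),f(217,467,.244))
print(units([t[0],t[1],.30],-86),units([t[0],t[1],.22-ctrl.grasp_offset],-86))
E
```

```text
tray [ 0.44266506 -0.20594257  0.006     ] [ 0.44857253 -0.29873038  0.006     ] [ 0.3511641  -0.21344934  0.006     ] [ 0.357695   -0.30527018  0.006     ] yaws [np.float64(4.404157112220624), np.float64(4.690061482981264), np.float64(4.116069210168616)] 3.642898655356192 centre [ 0.40002417 -0.25584812  0.006     ]
tab [ 0.39528657 -0.25526424  0.244     ] edges [ 0.39448145 -0.24915077  0.244     ] [ 0.3952618  -0.26143348  0.244     ] [ 0.41167904 -0.25416623  0.244     ] [ 0.37870117 -0.25637517  0.244     ]
(array([0.02 , 0.014, 0.334]), array([ 0.   ,  0.   , -0.006])) (array([0.02 , 0.014, 0.663]), array([ 0.   ,  0.   , -0.006]))
```

Tab top face in the wrist view is centred at (323.4,172.6), i.e. (0.397,−0.2555), carrier yaw about 4°.

Request:
jog_arm --moves '[0.026,0.015,0.1,0,0,0,1,0.026,0.015,0.25,0,0,0,1,0.026,0.015,0.38,0,0,0,1,0.026,0.015,0.48,0,0,0,1,0.026,0.015,0.56,0,0,0,1,0.026,0.015,0.62,0,0,0,1,0.026,0.015,0.657,0,0,0,1,0.026,0.015,0.657,0,0,0,1]' --newtons 50

```text
time: 5.15
position: [0.3965, -0.2558, 0.2029]
tool_rot: [-3.14, -0.098, 0.001]
ft_force: [-0.5, -0.0, -0.3]
grip_width: 1.001
grip_force: 0.0
```

Request:
jog_arm --moves '[0,0,0,0,0,0,-1,0,0,0,0,0,0,-1,0,0,0,0,0,0,-1,0,0,0,0,0,0,-1,0,0,0,0,0,0,-1,0,0,0,0,0,0,-1,0,0,0,0,0,0,-1,0,0,0,0,0,0,-1]' --newtons 50

```text
time: 6.15
position: [0.3966, -0.2558, 0.2032]
tool_rot: [-3.14, -0.098, -0.0]
ft_force: [-0.7, 1.9, 1.0]
grip_width: 0.175
grip_force: 0.6
```

Request:
jog_arm --moves '[0,0,0,0,0,0,-1,0,0,0,0,0,0,-1,0,0,0,0,0,0,-1,0,0,0,0,0,0,-1,0,0,-0.01,0,0,0,-1,0,0,-0.03,0,0,0,-1,0,0,-0.06,0,0,0,-1,0,0,-0.08,0,0,0,-1]'

```text
time: 7.15
position: [0.3967, -0.2561, 0.2279]
tool_rot: [3.14, 0.097, 0.001]
ft_force: [0.8, -0.3, -7.4]
grip_width: 0.153
grip_force: 50.0
```

```bash
python3 - <<'E'
from h import *
s=ctrl.get_state(); print(s["time"],s["position"],s["ft_force"],s["torque"])
print(units([.40,-.2558,.485],-86),units([.42,-.03,.485],-84.2))
E
```

```text
7.15 [ 0.39674043 -0.25614806  0.22794986] [ 0.77438569 -0.28684238 -7.38143924] [-0.05676282  0.08233533 -0.00356083]
(array([ 0.011, -0.   , -0.857]), array([ 0.   , -0.001, -0.008])) (array([ 0.125, -0.747, -0.857]), array([ 0.   , -0.001, -0.038]))
```

Request:
jog_arm --moves '[0,0,-0.06,0,0,0,-1,0,0,-0.15,0,0,0,-1,0,0,-0.27,0,0,0,-1,0,0,-0.4,0,0,0,-1,0,0,-0.53,0,0,0,-1,0,0,-0.65,0,0,0,-1,0,0,-0.74,0,0,0,-1,0,0,-0.79,0,0,0,-1]'

```text
time: 8.15
position: [0.3968, -0.2561, 0.467]
tool_rot: [3.139, 0.098, 0.005]
ft_force: [-0.1, -0.2, -7.7]
grip_width: 0.147
grip_force: 50.0
```

```bash
python3 - <<'E'
from h import *
s=ctrl.get_state(); print(s["time"],s["position"],s["joint_positions"].round(2),s["ft_force"],s["torque"])
print(units([.45,.0,.465],-84.2))
E
```

```text
8.15 [ 0.39681625 -0.256094    0.46697605] [-0.36 -0.1   0.8   1.33  0.08  1.88 -1.06] [-0.13471423 -0.15212416 -7.70706306] [-0.1020583   0.13680231  0.01630626]
(array([ 0.23 , -0.841,  0.006]), array([ 0.001, -0.003, -0.037]))
```

Request:
jog_arm --moves '[0.02,-0.04,0,0,0,0,-1,0.05,-0.12,0,0,0,0,-1,0.08,-0.25,0,0,0,-0.01,-1,0.12,-0.39,0,0,0,-0.02,-1,0.16,-0.53,0,0,0,-0.03,-1,0.19,-0.66,0,0,0,-0.037,-1,0.22,-0.77,0,0,0,-0.037,-1,0.23,-0.84,0,0,0,-0.037,-1]'

```text
time: 9.15
position: [0.4497, 0.0038, 0.4633]
tool_rot: [-3.137, -0.165, 0.002]
ft_force: [1.1, 0.7, -6.2]
grip_width: 0.153
grip_force: 50.0
```

Request:
jog_arm --moves '[0,0,0,0,0,0,-1,0,0,0,0,0,0,-1,0,0,0,0,0,0,-1,0,0,0,0,0,0,-1,0,0,0,0,0,0,-1,0,0,0,0,0,0,-1,0,0,0,0,0,0,-1,0,0,0,0,0,0,-1]'

```text
time: 10.15
position: [0.4499, -0.0001, 0.4643]
tool_rot: [-3.138, -0.158, -0.0]
ft_force: [0.3, -0.4, -7.8]
grip_width: 0.154
grip_force: 50.0
```

```bash
python3 - <<'E'
from h import *; import pickle
s,im=wrist(); print(s["time"],s["position"],s["joint_positions"].round(2),s["torque"]); pickle.dump(im,open("w2.pkl","wb"))
cv2.imwrite("pics/w2.png",im["pixels"][...,::-1])
E
```

```text
10.15 [ 4.49852518e-01 -1.03746432e-04  4.64265867e-01] [-0.56 -0.12  0.44  1.37  0.05  1.87 -1.58] [-0.05777286  0.11618085  0.0327999 ]
```

View pics/w2.png

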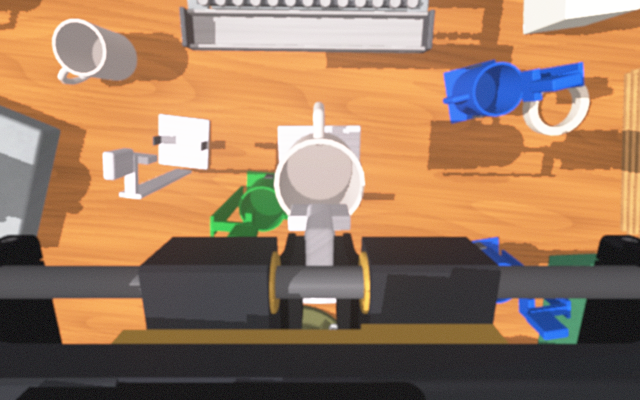

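```bash
python3 - <<'E'
from h import *; import pickle
im=pickle.load(open("w2.pkl","rb")); c=im["pixels"][0:60,170:450]; t=pickle.load(open("im0.pkl","rb"))["top"]["pixels"][80:148,225:365]
a=cv2.resize(c[:,:90],None,fx=4,fy=6,interpolation=cv2.INTER_CUBIC);b=cv2.resize(c[:,190:],None,fx=4,fy=6,interpolation=cv2.INTER_CUBIC)
cv2.imwrite("pics/w2c.png",np.hstack([a,np.zeros((360,40,3),np.uint8),b])[...,::-1])
E
```

```text
(no output)
```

View pics/w2c.png

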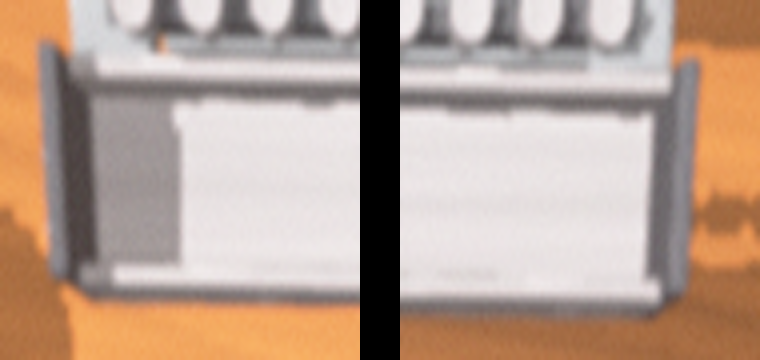

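```bash
python3 - <<'E'
from h import *; import pickle
im=pickle.load(open("w2.pkl","rb"))
f=lambda x,y,z:onz(im,(170+x/4 if x<380 else 360+(x-400)/4),y/6,z)[:2]
fl,fr,bl,br=f(115,266,.206),f(650,280,.206),f(95,82,.206),f(670,95,.206)
el,er=f(92,180,.188),f(652,190,.188)
tl,tr=f(50,160,.21),f(690,180,.21)
yaw=lambda l,r:np.degrees(np.arctan2(-(l-r)[0],(l-r)[1]))
print(fl,fr,bl,br,el,er,tl,tr,"yaw",yaw(fl,fr),yaw(bl,br)); print("outer",f(95,290,.206),f(660,303,.206))
ya=np.radians((yaw(fl,fr)+yaw(bl,br))/2); n=np.array([np.cos(ya),np.sin(ya)]); t=np.array([-n[1],n[0]])
df,db=(fl+fr)@n/2,(bl+br)@n/2; print("width",db-df,"ends len",(el-er)@t,(tl-tr)@t)
for e in((el+er)/2,(tl+tr)/2): print("centre",n*(df+db)/2+t*(e@t))
E
```

```text
[0.57832268 0.15847907] [ 0.60278886 -0.11029938] [0.6112813  0.16469239] [ 0.63665769 -0.11019608] [0.59639523 0.17175327] [ 0.62313782 -0.11251781] [0.59521693 0.17641835] [ 0.6212498  -0.11779804] yaw 5.201145644940854 5.274323200669626
outer [0.57323541 0.16444443] [ 0.5988553  -0.11407283]
width 0.033562524567115726 ends len 0.2855253961307174 0.295364389502945
centre [0.60692453 0.0293572 ]
centre [0.60693972 0.02919156]
```

```bash
python3 - <<'E'
from h import *
print(units([.477,.0175,.464],-84.8),units([.477,.0175,.268],-84.8))
E
```

```text
(array([ 0.096, -0.049,  0.001]), array([-0.  , -0.  ,  0.01])) (array([ 0.096, -0.049,  0.654]), array([-0.  , -0.  ,  0.01]))
```

Request:
jog_arm --moves '[0.04,-0.02,0,0,0,0.01,-1,0.09,-0.045,0.05,0,0,0.01,-1,0.096,-0.049,0.15,0,0,0.01,-1,0.096,-0.049,0.28,0,0,0.01,-1,0.096,-0.049,0.41,0,0,0.01,-1,0.096,-0.049,0.53,0,0,0.01,-1,0.096,-0.049,0.62,0,0,0.01,-1,0.096,-0.049,0.654,0,0,0.01,-1]'

```text
time: 11.2
position: [0.4762, 0.018, 0.265]
tool_rot: [3.137, 0.143, -0.006]
ft_force: [-0.2, -1.1, -7.2]
grip_width: 0.154
grip_force: 50.0
```

```bash
python3 - <<'E'
from h import *
S=ctrl.get_image("scene"); s=ctrl.get_state(); print(s["time"],s["position"],s["joint_positions"].round(2))
cv2.imwrite("pics/s2.png",cv2.resize(S["pixels"][110:310,240:430],None,fx=3,fy=3,interpolation=cv2.INTER_CUBIC)[...,::-1])
p=s["position"]; print([np.round((np.array(proj(S,q))-[240,110])*3) for q in((p[0],p[1],.222),(.607,.0293,.206))])
print(units([.607,.0293,.268],-84.8,s))
E
```

```text
11.25 [0.47597247 0.01776066 0.26487469] [-0.56 -0.1   0.44  1.75  0.04  1.48 -1.61]
[array([261., 276.]), array([273., 412.])]
(array([ 0.438,  0.001, -0.012]), array([0.001, 0.004, 0.   ]))
```

View pics/s2.png

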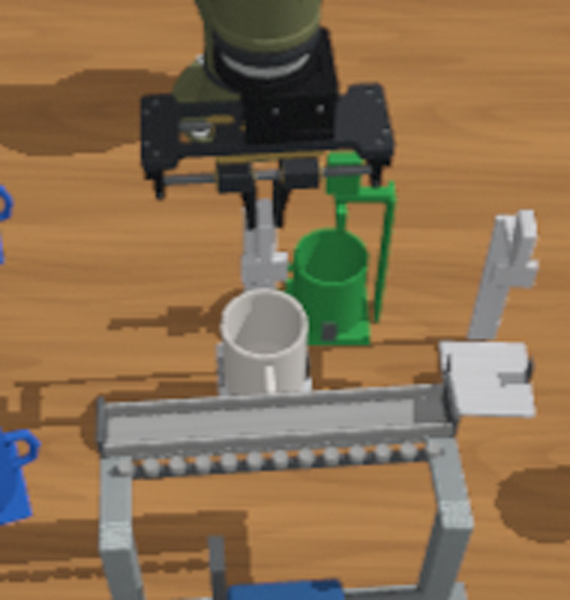

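The carrier hangs upright in front of the rail, its tongue bottom at crop (266,283) against 276 predicted, and the mug is clear. Now moving in over the lip.

Request:
jog_arm --moves '[0.02,0,-0.012,0,0,0,-1,0.07,0,-0.012,0,0,0,-1,0.14,0,-0.012,0,0,0,-1,0.21,0,-0.012,0,0,0,-1,0.28,0,-0.012,0,0,0,-1,0.35,0,-0.012,0,0,0,-1,0.41,0,-0.012,0,0,0,-1,0.438,0,-0.012,0,0,0,-1]'

```text
time: 12.25
position: [0.6102, 0.0299, 0.2718]
tool_rot: [3.137, 0.143, 0.003]
ft_force: [0.4, -0.1, -7.4]
grip_width: 0.152
grip_force: 50.0
```

```bash
python3 - <<'E'
from h import *
import time
S=ctrl.get_image("scene"); s,w=wrist(); print(s["time"],s["position"],s["tool_rot"],s["ft_force"],s["torque"])
a=cv2.resize(S["pixels"][170:310,250:400],None,fx=2.8,fy=2.8,interpolation=cv2.INTER_CUBIC); b=cv2.resize(w["pixels"][0:260,170:470],(380,392),interpolation=cv2.INTER_CUBIC)
cv2.imwrite("pics/s3.png",np.hstack([a,b])[...,::-1])
print(units([.607,.0293,.268],-84.8,s))
p=s["position"]; print((np.array(proj(S,(p[0],p[1],.222)))-[250,170])*2.8)
E
```

```text
12.3 [0.61037349 0.029854   0.27160815] [3.13735377e+00 1.43176242e-01 3.02935933e-03] [ 1.07834907  0.68505987 -6.79938042] [-0.02275767 -0.12268465 -0.00351001]
(array([-0.011,  0.001,  0.012]), array([ 0.001, -0.002,  0.   ]))
[227.18376979 209.75477285]
```

View pics/s3.png

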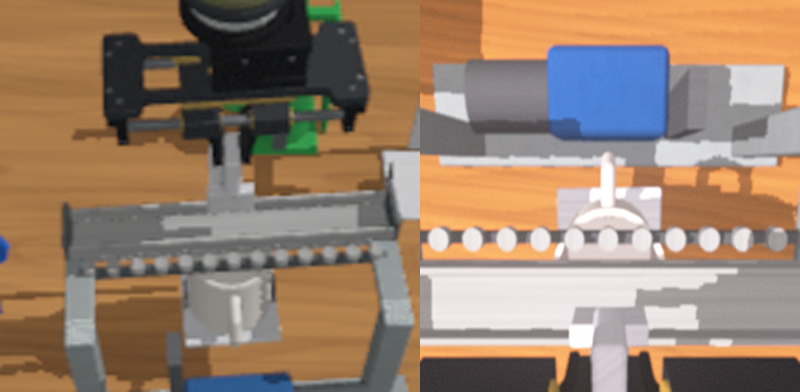

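The tongue is at scene crop (230,208), predicted (227,210), between the lips, with no contact force. Lowering.

Request:
jog_arm --moves '[-0.005,0,0.01,0,0,0,-1,-0.01,0,0.025,0,0,0,-1,-0.01,0,0.04,0,0,0,-1,-0.01,0,0.055,0,0,0,-1,-0.01,0,0.07,0,0,0,-1,-0.01,0,0.085,0,0,0,-1,-0.01,0,0.095,0,0,0,-1,-0.01,0,0.1,0,0,0,-1]'

```text
time: 13.35
position: [0.6048, 0.029, 0.2414]
tool_rot: [3.138, 0.142, -0.0]
ft_force: [-0.6, -1.6, -7.6]
grip_width: 0.153
grip_force: 50.0
```

Request:
jog_arm --moves '[0,0,0.003,0,0,0,-1,0,0,0.006,0,0,0,-1,0,0,0.009,0,0,0,-1,0,0,0.012,0,0,0,-1,0,0,0.015,0,0,0,-1,0,0,0.017,0,0,0,-1,0,0,0.019,0,0,0,-1,0,0,0.02,0,0,0,-1]'

```text
time: 14.35
position: [0.6049, 0.029, 0.2357]
tool_rot: [-3.138, -0.142, -0.0]
ft_force: [-0.3, 0.2, -8.1]
grip_width: 0.151
grip_force: 50.0
```

Request:
jog_arm --moves '[0,0,0.002,0,0,0,-1,0,0,0.004,0,0,0,-1,0,0,0.006,0,0,0,-1,0,0,0.008,0,0,0,-1,0,0,0.009,0,0,0,-1,0,0,0.01,0,0,0,-1,0,0,0.01,0,0,0,-1,0,0,0.01,0,0,0,-1]'

```text
time: 15.35
position: [0.6056, 0.029, 0.2341]
tool_rot: [-3.138, -0.142, -0.004]
ft_force: [-1.8, 0.2, 6.0]
grip_width: 0.153
grip_force: 50.0
```

Contact came at TCP z 0.2341, as predicted for a seated tip (0.2339). I'll relieve the press and release.

Request:
jog_arm --moves '[0,0,-0.002,0,0,0,-1,0,0,-0.002,0,0,0,-1,0,0,-0.002,0,0,0,-0.6,0,0,-0.002,0,0,0,-0.4,0,0,-0.002,0,0,0,-0.2,0,0,-0.002,0,0,0,0,0,0,-0.002,0,0,0,0.2,0,0,-0.002,0,0,0,0.2]'

```text
time: 16.35
position: [0.6049, 0.029, 0.2332]
tool_rot: [-3.138, -0.142, -0.0]
ft_force: [-0.1, -0.1, -0.2]
grip_width: 0.579
grip_force: 0.0
```

```bash
python3 - <<'E'
from h import *
S=ctrl.get_image("scene"); s,w=wrist(); print(s["time"],s["position"],s["ft_force"],s["grip_width"])
a=cv2.resize(S["pixels"][170:310,250:400],None,fx=2.8,fy=2.8,interpolation=cv2.INTER_CUBIC); b=cv2.resize(w["pixels"][0:260,170:470],(380,392),interpolation=cv2.INTER_CUBIC)
cv2.imwrite("pics/s4.png",np.hstack([a,b])[...,::-1])
E
```

```text
16.4 [0.6048914  0.0289645  0.23327283] [ 0.51366425 -0.79725118 -0.41609933] 0.5854684619250489
```

View pics/s4.png

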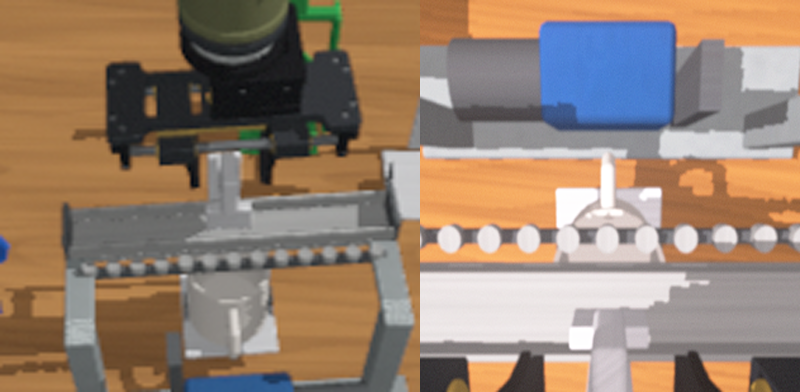

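The carrier is hanging in the channel, upright, with the fingers clear on both sides (scene crop 192 and 265 against tab 225). Retreating straight up.

Request:
jog_arm --moves '[0,0,0,0,0,0,0.4,0,0,-0.03,0,0,0,0.4,0,0,-0.09,0,0,0,0.4,0,0,-0.18,0,0,0,0.4,0,0,-0.3,0,0,0,0.4,0,0,-0.42,0,0,0,0.4,0,0,-0.5,0,0,0,0.4,0,0,-0.5,0,0,0,0.4]'

```text
time: 17.45
position: [0.6059, 0.0287, 0.3865]
tool_rot: [-3.138, -0.142, -0.009]
ft_force: [0.1, 0.4, -0.3]
grip_width: 0.701
grip_force: 0.0
```

```bash
python3 - <<'E'
from h import *
T=ctrl.get_image("top"); s,w=wrist(); print(s["time"],s["position"],s["ft_force"])
a=cv2.resize(T["pixels"][70:260,180:380],(412,392),interpolation=cv2.INTER_CUBIC); b=cv2.resize(w["pixels"][0:260,170:470],(380,330),interpolation=cv2.INTER_CUBIC); b=np.vstack([b,np.zeros((62,380,3),np.uint8)])
cv2.imwrite("pics/s5.png",np.hstack([a,b])[...,::-1])
E
```

```text
17.5 [0.60531468 0.02876088 0.38450046] [-0.23001902 -0.78895465 -0.35196757]
```

View pics/s5.png

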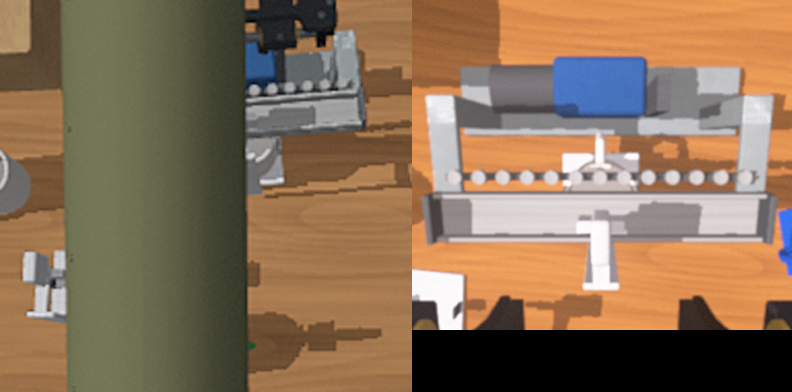

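The wrist view shows the carrier square in the channel, tab at about (600,228), midway between the rail ends (430 and 772). The empty carrier is standing where it was.

```bash
python3 -c "
from bench import ctrl
print(ctrl.close_job())"
```

```text
the job is handed in; nothing more can be done
None
```

The job is handed in: the loaded carrier hangs seated, upright and square at about the middle of the rail, the gripper has let go and is clear, and the empty carrier was left where it stood (robot clock 17.5 s of 43 s).

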